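Set the coil tester's selector to the pinned channel and test

TASK

Set the coil tester to the channel marked by the tall stop pin: take the selector lever by its handle and turn it the shorter way round until you feel it bear lightly but definitely on the collar of the pin, without forcing the pin. Then let go and push the test button fully down for a moment, leaving the lever touching the collar and the loose parts where they are.

Things in the scene. Friction and masses are not known exactly. Their poses are not given: they have to be found in the camera images.
- tester: The coil tester: a grey sheet-steel case 240 (along its x) x 330 (along its y) x 40 mm high, fixed to the bench, flat top 40 mm above the bench. Origin: centre of its underside.
- dial: Black round fixed dial plate, radius 105 mm, upper face 44 mm above the bench; origin on the lever's vertical turning axis, 40 mm above the bench; its yaw has no meaning. Six places 85 mm from the axis: one has the tall stop pin, five have low plugs (10 mm across, 8 mm high) that the lever passes freely over. The lever starts 35 to 145 degrees from the pin, on either side.
- stop_pin: Tall steel stop pin, fixed, 8 mm diameter, 36 mm high (top 80 mm above the bench), 85 mm from the dial's axis; the only tall one. Origin: centre of its foot. It carries a grey plastic collar 26 mm across, 56 to 70 mm above the bench, clamped off-centre by 8 mm in a direction that nobody has measured; the lever stops against the collar, 5 to 8 N is right; over 14 N bends the pin.
- lever: The selector lever. Origin on the turning axis, 40 mm above the bench; its x axis runs out along the lever, z up. Aluminium bar 14 mm wide, 58 to 70 mm above the bench, to 95 mm from the axis (24 mm the other way); dark hub 19 mm radius, 76 mm up. Turns endlessly both ways, steady friction about 0.3 N m (4.6 N at the handle), no clicks, no spring; stays where it is left.
- lever_tip (a point): Point on the lever's centre line 85 mm from the turning axis, 64 mm above the bench. When the lever's side touches the collar, the pin's axis is between 12 and 28 mm from the lever's centre line, depending on how the collar is set: only feel tells. Seated means a push of 3 N or more on the collar for 0.3 s; released cleanly, the lever stays in touch with it.
- lever_handle (a point): Centre of the top end of the lever's upright white handle: a plain round post 16 mm diameter, 65 mm from the turning axis, standing on the lever from 70 to 130 mm above the bench (this point at 130 mm). Gripped above 88 mm, fingers clear the pin, the plugs and the hub. Let the gripper turn along with the lever: pads that push sideways can slip off.
- test_top (a point): Centre of the top face of the grey round test button (32 mm across, in a low black collar 44 mm across and 12 mm high, on the case's top beside the dial), 58 mm above the bench when up. It goes straight down.
- test (a joint): Test button travel in m: 0 up, 0.006 fully down; sprung, about 2 N to start and 6 N at the bottom.
- coil: Bystander: copper coil on white bobbin, 42 mm across, 42 mm high, loose on the tester's top beside the button. Origin: centre of its underside.
- flipper_bat: Bystander: white flipper bat about 95 x 24 mm, 18 mm thick with a 30 mm upright steel shaft, loose on the bench beyond the tester. Origin: centre of its underside.
- ball_tray: Bystander: black tray 100 x 70 x 28 mm with four steel balls fixed in it, on the bench left of the tester. Origin: centre of its underside.
- screwdriver: Bystander: screwdriver lying on the bench right of the tester. Origin: under the middle of it.
- screw_jar: Bystander: glass jar 54 mm across, 60 mm high, right of the tester. Origin: centre of its underside.
- bumper_cap: Bystander: white domed cap 76 mm across, 23 mm high, left of the tester. Origin: centre of its underside.
- relay: Bystander: relay about 50 x 36 x 44 mm, copper with a steel top, on the bench right of the tester. Origin: centre of its underside.

How it is judged:
By the outcome, as a careful person would: the job done as asked, in the order asked, and still so for the second after the job is handed in, with the robot touching nothing.
It also fails if it takes over 70 s, if anything falls off the work surface, if the arm or the gripper's body presses on something with over 40 N, if the wrist force passes 120 N, or if a joint passes its speed limit or range.

ROBOT

A 7-joint arm with a two-finger parallel gripper is mounted at the origin on the work surface. World frame = base frame: x ahead of the robot, y to its left, z up, the work surface at z = 0. Lengths are in mm, angles in degrees, forces in N, time in s.
With the tool pointing down it reaches from about 350 to 900 mm from the base axis. Payload 8.1 kg.
Tool frame: the origin (TCP) lies on the centre line of the jaws, within the pads' length; the fingertips stand ctrl.finger_overhang ahead of it and the grasp point (between the pads) lies 5 mm behind it (ctrl.finger_overhang is the distance from the TCP to the fingertips, in mm); x points along the fingers, y is the direction in which the jaws open and shut, and the axes are right-handed (so a half turn about x gives the same grasp; the last joint's range is limited). The gripper opens to 92 mm and grips with 3 to 60 N. Pads are 19 mm wide; open, the fingers measure 130 mm over their backs; the gripper's body (75 mm by 190 mm) begins 47 mm behind the grasp point.
Start: joints at [-73.659, 24.895, 1.432, 90.138, -0.665, 64.973, -4.303], TCP at [236.373, 578.592, 240.742] pointing down, gripper open.
Joint ranges: [-149.89, 149.89], [-25.12, 119.58], [-72.63, 75.52], [4.76, 147.25], [-75.54, 255.54], [6.69, 114.76], [-157.13, 157.13]. Speed limits (degrees/s): [127.2, 127.2, 172.46, 172.46, 180, 180, 180].

INTERFACE

Orientations are given as [roll, pitch, yaw] about the fixed x, y, z axes, in that order (R = Rz(yaw) Ry(pitch) Rx(roll)).
In Python, from cell import sensors, cams, ticket, ctrl gives the robot as it stands.
- The arm moves only by the tool move_arm, never from a script. Its argument "motion" is a list of rows, each a list of 3 entries, a list of its own where there are three numbers: the shift along the tool's x, y, z in cm, then the turn, a rotation vector about the tool's x, y, z in rad, then the opening, from 0 (shut) to 1 (fully open). A call has exactly 8 rows; each row is the pose to reach, as a shift and turn from the pose commanded when the call began, along the tool's axes at that moment; what a row does not reach only later rows make up. A row lasts 1/8 s, in which the tool goes at most 62.5 mm and 10.7 degrees, less where a joint would pass 70% of its speed; a pose out of reach is approached as far as the arm can. A call with a gripper value outside its range is refused whole. The fingers move at their own pace and stop on an object; the grip force is fixed at half the most. Time passes only in rows, so rows that repeat a pose let the fingers close, or fill a call up. It gives the time, the measured TCP pose, the force and the opening at its end, in the units of the state.
- sensors.get_state(): the state, without advancing time (a new reading comes with each control period).
- cams.get_image(name): name is "scene" or "top"; returns the picture (400x640x3 uint8, red, green, blue); there is no depth.
- cams.camera_params(name): a dict with "vertical_fov" (degrees; the focal length in pixels is half the picture's height over the tangent of half this angle, whatever the lens; pixels are square), "cx", "cy" (the principal point, pixels), "dist_coeffs" ([k1, k2, p1, p2, k3] as OpenCV has them; the pictures are not rectified), "world_to_cam" (4x4, takes a point from world to camera coordinates). Camera axes: x right, y up, looking along -z (the intrinsics and any distortion apply to the point x, -y, -z); pixel columns grow to the right and rows downward; lengths in mm; the calibration is good to about 2 mm. A picture is of the moment at which its call begins. camera_params takes no time and is no camera call.
- ticket.sign_off(): hands the job in, once; it reports no verdict.
The state is a dict: "t": time; "q": joint angles; "qd": joint speeds; "tau": joint torques, N m; "tool_pos": TCP position; "tool_rot": TCP orientation; "contact_force": force on the tool from outside, world axes, zero at the start; "wrist_torque": the same for the moment, N m; "opening": finger opening in mm.
Only numpy, scipy, OpenCV 4.12 (cv2) and the standard library are available. Lean on these libraries where they do the work, as an engineer would, in place of code of your own. Each camera call takes 0.05 s, during which the arm holds its last target.

## Working session

There is one attempt and no reset: what is moved stays moved. The work goes in short steps, Python scripts to look and compute and a tool call to move; the robot and the scene stay as the last step left them, time stands still between calls to the robot, and variables do not carry over. Pictures are saved under pics/ and viewed, and the job is handed in when it is done.

Besides the shell and the picture viewer there is one more tool, called as a command line: name --argument value ..., lists and objects as JSON in quotes. move_arm: Moves the arm, as the interface text tells. Its arguments: {"type":"object","properties":{"motion":{"type":"array"}},"required":["motion"]}

```bash
ls; mkdir -p pics
python3 - <<'E'
from cell import sensors,cams,ticket,ctrl
import cv2
print(sensors.get_state()); print(ctrl.finger_overhang)
for n in("scene","top"):
    im=cams.get_image(n); cv2.imwrite(f"pics/{n}0.png",im[:,:,::-1]); print(cams.camera_params(n))
E
```

```text
pics
{'t': 0.0, 'q': array([-73.66038344,  24.93745936,   1.42955666,  90.18979994,
        -0.66523056,  64.97329343,  -4.3025545 ]), 'qd': array([-0.0055362 , -0.06385171,  0.00941139, -0.06573587, -0.07595986,
        0.00177209,  0.04397112]), 'tau': array([ 7.37540031e-04, -6.67849302e+01,  9.85478573e-01, -3.14454246e+01,
       -6.05546334e-02,  4.30577353e-02,  1.70565631e-04]), 'tool_pos': array([236.1821668 , 578.11748226, 239.92905308]), 'tool_rot': array([ -85.46481608,   89.90775105, -107.6857124 ]), 'contact_force': array([ 0.4625656 , -0.64419095, -0.24327019]), 'wrist_torque': array([-0.01305371,  0.02880175, -0.02138936]), 'opening': 91.70657453883601}
14.0
{'vertical_fov': 53.29462663242465, 'cx': 325.58199872230125, 'cy': 205.56925855457743, 'dist_coeffs': array([0.02365129, 0.        , 0.        , 0.        , 0.        ]), 'world_to_cam': array([[-2.35435399e-01,  9.71708025e-01, -1.88065390e-02,
         1.24938683e+02],
       [-7.50923212e-01, -1.69588768e-01,  6.38242885e-01,
         3.52078711e+02],
       [ 6.16996355e-01,  1.64387235e-01,  7.69605311e-01,
        -1.25034582e+03],
       [ 0.00000000e+00,  0.00000000e+00,  0.00000000e+00,
         1.00000000e+00]])}
{'vertical_fov': 46.41971719483024, 'cx': 312.91135665010955, 'cy': 197.1844408119429, 'dist_coeffs': array([-0.0671769,  0.       ,  0.       ,  0.       ,  0.       ]), 'world_to_cam': array([[-5.26877412e-03, -9.99824414e-01, -1.79828181e-02,
         3.88915718e+01],
       [ 9.86154197e-01, -8.17574036e-03,  1.65629273e-01,
        -5.63209128e+02],
       [-1.65747214e-01, -1.68611683e-02,  9.86024118e-01,
        -1.24084844e+03],
       [ 0.00000000e+00,  0.00000000e+00,  0.00000000e+00,
         1.00000000e+00]])}
```

View pics/scene0.png

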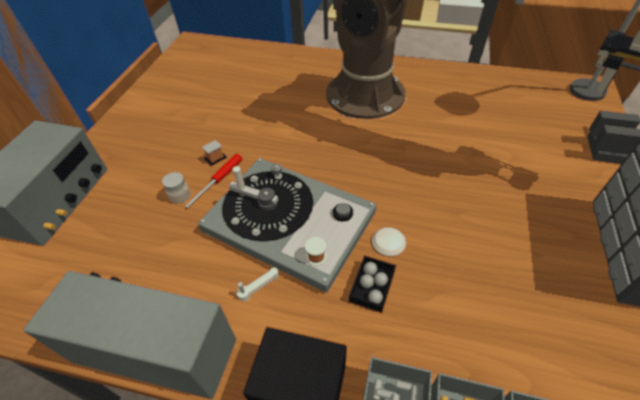

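View pics/top0.png

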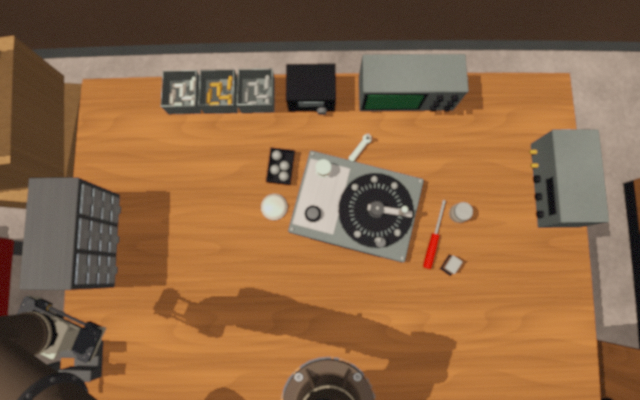

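Run:
```python
import cv2
a=cv2.imread("pics/top0.png")[140:270,280:440]; cv2.imwrite("pics/topc.png",cv2.resize(a,None,fx=4.6,fy=4.6,interpolation=cv2.INTER_CUBIC))
a=cv2.imread("pics/scene0.png")[150:290,195:385]; cv2.imwrite("pics/scenec.png",cv2.resize(a,None,fx=4.2,fy=4.2,interpolation=cv2.INTER_CUBIC))
```

```text
(no output)
```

View pics/topc.png

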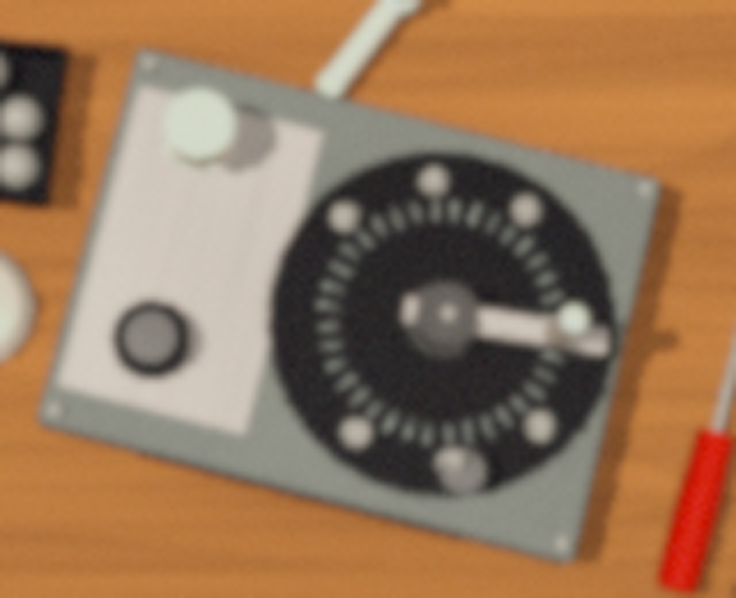

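View pics/scenec.png

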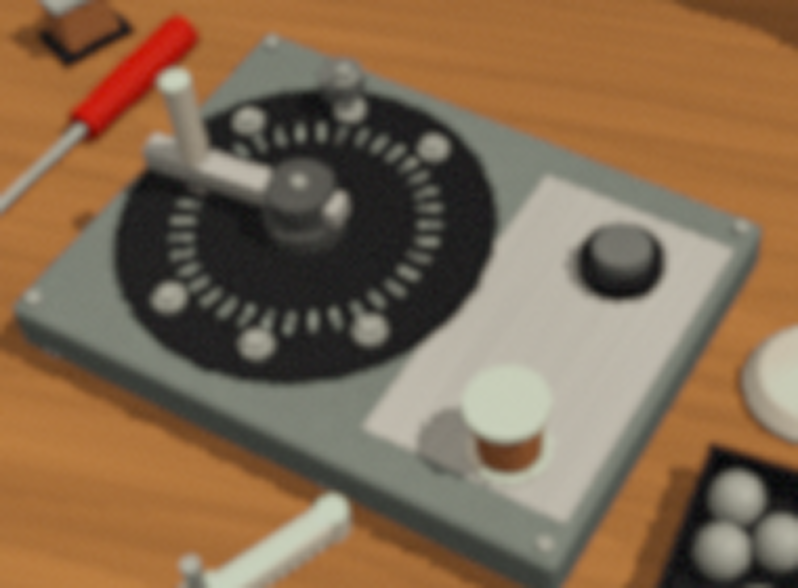

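The top crop shows the hub at (447,314), handle top (574,318), pin top about (455,460) and button (152,336). In the scene crop they are at (300,178), (175,80), (345,72) and (620,248).

```bash
cat > h.py <<'E'
import numpy as np,cv2
from cell import sensors,cams,ctrl
def K(p):
    f=200/np.tan(np.radians(p["vertical_fov"])/2); return np.array([[f,0,p["cx"]],[0,f,p["cy"]],[0,0,1.]])
def back(n,uv,z):
    p=cams.camera_params(n); u=cv2.undistortPoints(np.array([[uv]],float),K(p),np.array(p["dist_coeffs"]))[0,0]
    T=p["world_to_cam"]; R=T[:3,:3]; c=-R.T@T[:3,3]; d=R.T@np.array([u[0],-u[1],-1]); return c+d*(z-c[2])/d[2]
def proj(n,X):
    p=cams.camera_params(n);T=p["world_to_cam"];c=T[:3,:3]@np.array(X,float)+T[:3,3]
    return cv2.projectPoints(np.array([[c[0],-c[1],-c[2]]]),np.zeros(3),np.zeros(3),K(p),np.array(p["dist_coeffs"]))[0].ravel()
def cr(c,f,o): return (np.array(c)+.5)/f-.5+np.array(o)
E
python3 - <<'E'
from h import *
T=dict(hub=(447,314,76),handle=(574,318,130),pin=(455,460,80),collar=(463,470,70),button=(152,336,58),c1=(148,62,40),c2=(646,188,40),c3=(562,544,40),c4=(53,410,40),
 tip=(604,341,70))
S=dict(hub=(300,178,76),handle=(175,80,130),pin=(345,72,80),button=(620,248,58),c1=(545,543,40),c2=(33,297,40),c3=(272,41,40),c4=(742,227,40),tip=(155,150,70))
r={}
for k,(u,v,z) in T.items(): r[k]=back("top",cr((u,v),4.6,(280,140)),z);print("top",k,r[k].round(1))
s={}
for k,(u,v,z) in S.items(): s[k]=back("scene",cr((u,v),4.2,(195,150)),z);print("scn",k,s[k].round(1))
for d in (r,s):
  h=d['hub']; 
  for k in('handle','pin','tip'):
    w=d[k]-h; print(k,np.hypot(*w[:2]).round(1),np.degrees(np.arctan2(w[1],w[0])).round(1))
  print('dial pred' )
E
```

```text
top hub [ 528.1 -136.8   76. ]
top handle [ 517.5 -201.2  130. ]
top pin [ 442.6 -138.7   80. ]
top collar [ 437.5 -144.4   70. ]
top button [519.   35.8  58. ]
top c1 [691.   37.7  40. ]
top c2 [ 609.5 -264.3   40. ]
top c3 [ 395.4 -205.6   40. ]
top c4 [477.2  95.6  40. ]
top tip [ 512.2 -229.2   70. ]
scn hub [ 524. -137.   76.]
scn handle [ 518.1 -199.3  130. ]
scn pin [ 446.5 -136.7   80. ]
scn button [519.1  36.1  58. ]
scn c1 [687.9  36.4  40. ]
scn c2 [ 606.  -262.9   40. ]
scn c3 [ 393.4 -205.1   40. ]
scn c4 [475.7  94.9  40. ]
scn tip [ 517.1 -223.6   70. ]
handle 65.2 -99.4
pin 85.5 -178.8
tip 93.7 -99.8
dial pred
handle 62.6 -95.5
pin 77.6 179.8
tip 86.9 -94.5
dial pred
```

```bash
cat >> h.py <<'E'
from scipy.spatial.transform import Rotation as Ro
import json
def rot(rpy): return Ro.from_euler('xyz',rpy,degrees=True)
def down(psi): # x down, y at azimuth psi
    p=np.radians(psi);x=np.array([0,0,-1.]);y=np.array([np.cos(p),np.sin(p),0]);return Ro.from_matrix(np.c_[x,y,np.cross(x,y)])
def step(p0,R0,p1,R1):
    d=R0.inv().apply(np.array(p1)-p0)/10; w=(R0.inv()*R1).as_rotvec(); return d.round(3),w.round(4)
def az(R):
    y=R.apply([0,1,0]);return np.degrees(np.arctan2(y[1],y[0]))
E
python3 - <<'E'
from h import *
s=sensors.get_state();R=rot(s["tool_rot"]);print(R.as_matrix().round(4),az(R))
C=np.array([236.373,578.592,240.742])
for psi in(-8,172):
  print(psi,step(C,R,[517.7,-200.3,200],down(psi)))
E
```

```text
[[-4.000e-04  3.782e-01  9.257e-01]
 [-1.300e-03  9.257e-01 -3.782e-01]
 [-1.000e+00 -1.400e-03  2.000e-04]] 67.77972544181122
-8 (array([  4.167, -61.46 ,  55.498]), array([1.3226e+00, 1.0000e-03, 1.0000e-03]))
172 (array([  4.167, -61.46 ,  55.498]), array([-1.819e+00, -1.100e-03,  1.100e-03]))
```

move_arm --motion '[[[0,-1.2,1.1],[0.026,0,0],1],[[0,-3.7,3.3],[0.08,0,0],1],[[0,-6.8,6.1],[0.145,0,0],1],[[0,-10.4,9.4],[0.225,0,0],1],[[0,-14.1,12.8],[0.3,0,0],1],[[0,-17.8,16.1],[0.38,0,0],1],[[0,-21.5,19.4],[0.46,0,0],1],[[0,-25.2,22.8],[0.54,0,0],1]]'

```text
t: 1.1
tool_pos: [352.2, 256.3, 240.7]
tool_rot: [150.8, 90.0, 97.3]
contact_force: [1.9, -0.7, -0.2]
opening: 91.9
```

```bash
cat > st.py <<'E'
from h import *
import sys
s=sensors.get_state();R=rot(s["tool_rot"]);print(s['t'],s['tool_pos'].round(1),az(R),R.apply([1,0,0]).round(4),s['q'].round(1),s['contact_force'].round(2),s['wrist_torque'].round(3),s['opening'])
if len(sys.argv)>1:
  a=list(map(float,sys.argv[1:]));print(step(s['tool_pos']+[0,0,.8],R,a[:3],down(a[3])))
E
python3 st.py 517.7 -200.3 200 -8
```

```text
1.1 [352.2 256.3 240.7] 36.578846585622344 [-0.e+00  4.e-04 -1.e+00] [-55.4   6.8  13.8 115.8  -1.9  57.6  -4.1] [ 1.86 -0.69 -0.21] [-0.043 -0.063 -0.008] 91.91956858227276
(array([  4.136, -13.926,  46.532]), array([ 7.78e-01, -4.00e-04, -0.00e+00]))
```

```bash
python3 -c "
from h import *
print(step(np.array([352.2,259.1,240.7]),down(36.84),[517.7,-200.3,200],down(-8)))"
```

```text
(array([  4.07 , -14.3  ,  46.689]), array([0.7826, 0.    , 0.    ]))
```

move_arm --motion '[[[0.3,-1.6,5.2],[0.087,0,0],1],[[0.7,-3.2,10.4],[0.174,0,0],1],[[1.2,-4.8,15.6],[0.26,0,0],1],[[1.7,-6.4,20.8],[0.35,0,0],1],[[2.2,-8.0,26.0],[0.44,0,0],1],[[2.7,-9.5,31.0],[0.52,0,0],1],[[3.2,-11.0,36.0],[0.6,0,0],1],[[3.6,-12.4,40.5],[0.68,0,0],1]]'

```text
t: 2.1
tool_pos: [495.1, -141.8, 204.6]
tool_rot: [161.4, 90.0, 69.0]
contact_force: [0.3, -0.1, 0.0]
opening: 91.8
```

```bash
python3 st.py 517.7 -200.3 200 -8
```

```text
2.1 [ 495.1 -141.8  204.6] -2.411417670493371 [ 2.e-04  4.e-04 -1.e+00] [-18.1  18.5  36.5 110.2 -13.3  55.4  22.2] [ 0.28 -0.1   0.02] [-0.117  0.056  0.028] 91.79505442294162
(array([0.539, 2.509, 5.748]), array([ 0.0975, -0.0004, -0.0001]))
```

move_arm --motion '[[[0.2,0.9,2.0],[0.03,0,0],1],[[0.3,1.7,3.9],[0.07,0,0],1],[[0.5,2.3,5.2],[0.09,0,0],1],[[0.55,2.5,5.75],[0.098,0,0],1],[[0.55,2.5,5.75],[0.098,0,0],1],[[0.55,2.5,5.75],[0.098,0,0],1],[[0.55,2.5,5.75],[0.098,0,0],1],[[0.55,2.5,5.75],[0.098,0,0],1]]'

```text
t: 3.1
tool_pos: [518.6, -197.4, 199.3]
tool_rot: [153.2, 90.0, 55.5]
contact_force: [-0.7, -0.0, -0.2]
opening: 91.6
```

```bash
python3 st.py 517.7 -200.3 106 -8
python3 - <<'E'
from h import *
im=cams.get_image("scene");cv2.imwrite("pics/s1.png",cv2.resize(im[100:250,150:340,::-1],None,fx=4,fy=4,interpolation=cv2.INTER_CUBIC))
im=cams.get_image("top");cv2.imwrite("pics/t1.png",cv2.resize(im[140:270,300:460,::-1],None,fx=4.6,fy=4.6,interpolation=cv2.INTER_CUBIC))
E
```

```text
3.1 [ 518.6 -197.4  199.3] -7.7046812778098674 [ 2.e-04  2.e-04 -1.e+00] [-11.9  23.2  37.4 105.4 -16.6  57.   24.7] [-0.65 -0.03 -0.16] [-0.131  0.101  0.011] 91.63783175589694
(array([ 9.41 , -0.047,  0.301]), array([ 0.0052, -0.0002, -0.0001]))
```

View pics/s1.png

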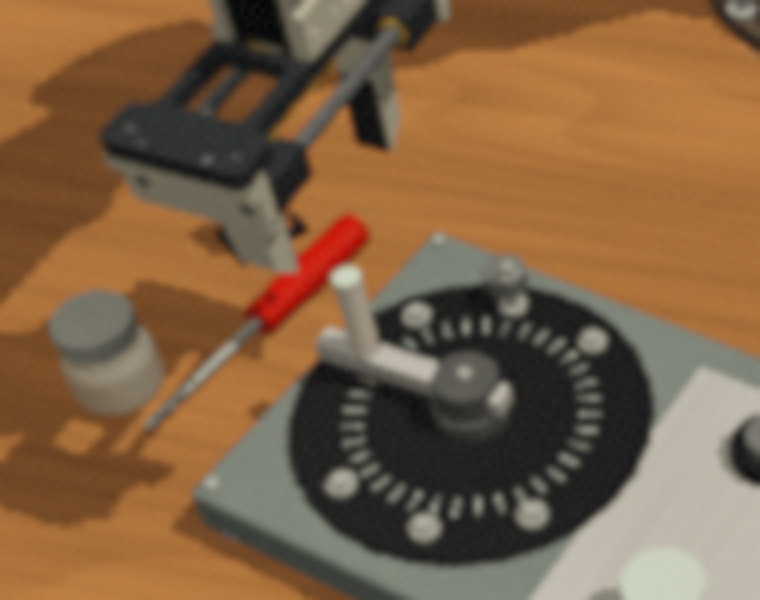

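View pics/t1.png

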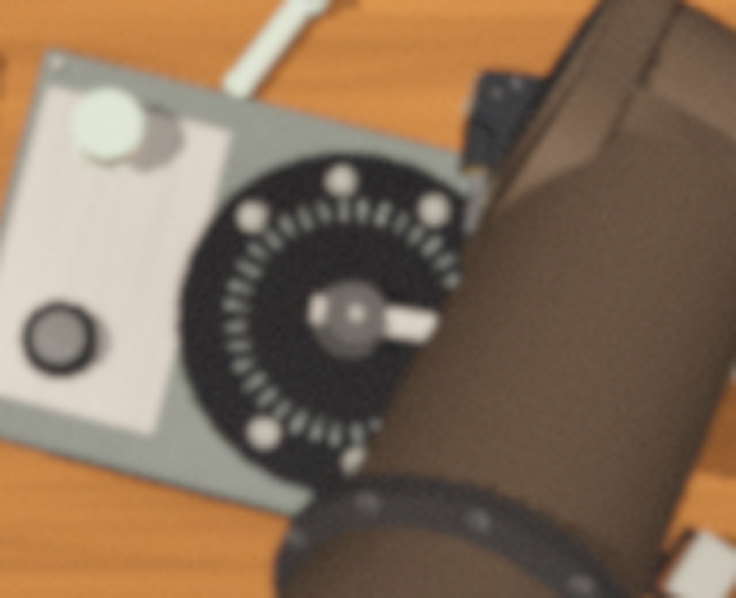

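The scene crop shows the open fingers well above the white handle (top at 345,275), with one on each side. Next is the descent.

move_arm --motion '[[[1.5,0,0.1],[0,0,0],1],[[4,0,0.2],[0,0,0],1],[[6.5,0,0.3],[0,0,0],1],[[8.5,0,0.3],[0,0,0],1],[[9.4,0,0.3],[0,0,0],1],[[9.4,0,0.3],[0,0,0],1],[[9.4,0,0.3],[0,0,0],1],[[9.4,0,0.3],[0,0,0],1]]'

```text
t: 4.2
tool_pos: [518.6, -200.9, 105.9]
tool_rot: [88.9, 89.9, -8.8]
contact_force: [-0.3, 0.3, 0.2]
opening: 91.6
```

```bash
python3 st.py 517.7 -200.3 106 -8
python3 - <<'E'
from h import *
im=cams.get_image("scene");cv2.imwrite("pics/s2.png",cv2.resize(im[100:250,150:340,::-1],None,fx=4,fy=4,interpolation=cv2.INTER_CUBIC))
E
```

```text
4.2 [ 518.6 -200.9  105.9] -7.731822252752828 [ 1.3e-03 -2.0e-04 -1.0e+00] [ -7.9  30.   33.3 110.5 -22.5  45.9  30. ] [-0.28  0.27  0.22] [-0.069  0.027 -0.028] 91.5980995251936
(array([ 0.069, -0.096, -0.047]), array([ 0.0047,  0.    , -0.0013]))
```

View pics/s2.png

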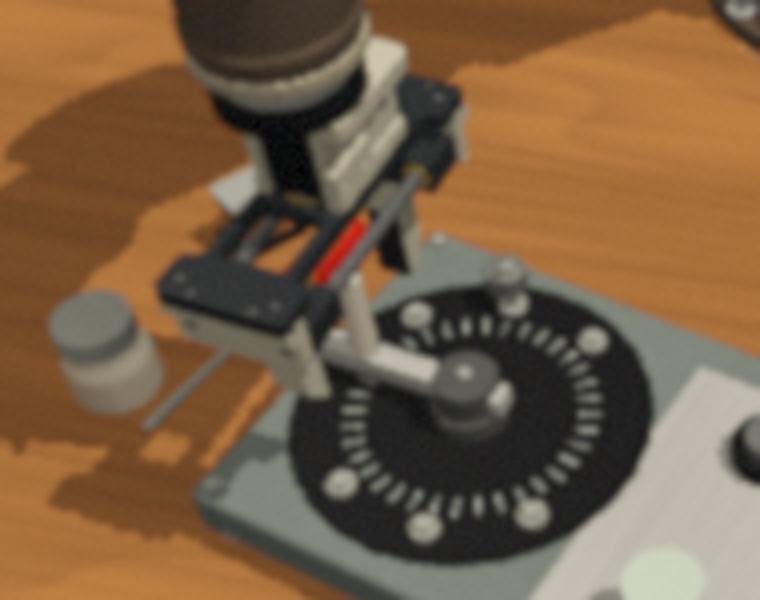

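The handle stands between the fingers at about (355,300). I'll close on it.

move_arm --motion '[[[0,0,0],[0,0,0],0.5],[[0,0,0],[0,0,0],0.3],[[0,0,0],[0,0,0],0.25],[[0,0,0],[0,0,0],0.2],[[0,0,0],[0,0,0],0.1],[[0,0,0],[0,0,0],0.0],[[0,0,0],[0,0,0],0],[[0,0,0],[0,0,0],0]]'

```text
t: 5.25
tool_pos: [517.3, -200.9, 105.1]
tool_rot: [-91.3, 89.9, 171.0]
contact_force: [-6.4, -0.8, 3.3]
opening: 16.6
```

```bash
python3 st.py 517.7 -200.3 106 -8
python3 - <<'E'
from h import *
im=cams.get_image("scene");cv2.imwrite("pics/s3.png",cv2.resize(im[100:250,150:340,::-1],None,fx=4,fy=4,interpolation=cv2.INTER_CUBIC))
E
```

```text
5.25 [ 517.3 -200.9  105.1] -7.754010635524412 [-1.5e-03  2.0e-04 -1.0e+00] [ -7.9  30.   33.3 110.6 -22.4  45.9  30. ] [-6.44 -0.78  3.29] [-0.18   1.154 -0.012] 16.62653274389787
(array([-0.011,  0.033, -0.063]), array([ 0.0043, -0.    ,  0.0015]))
```

View pics/s3.png

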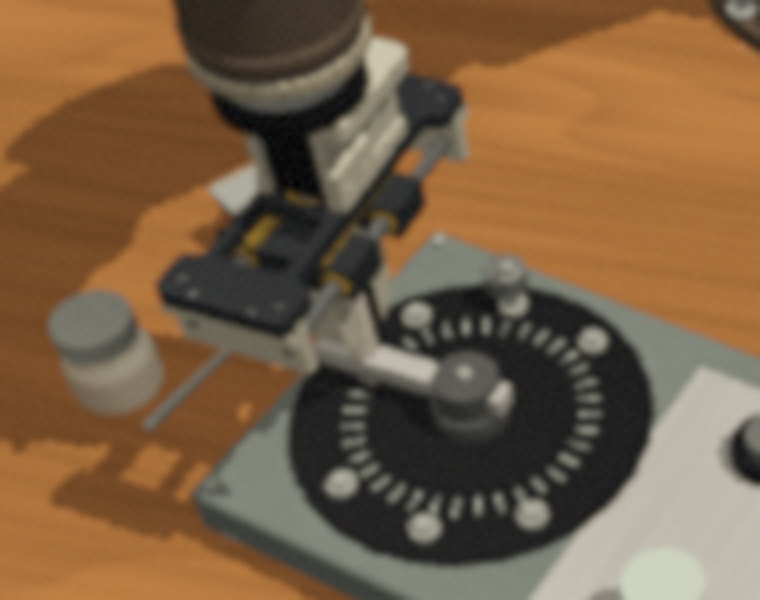

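```bash
cat > arc.py <<'E'
from h import *
import sys
# usage: cx cy  psi0  Px Py  Ax Ay thetas...   command pose c0 ; P handle centre at theta=0
c0x,c0y,psi0,Px,Py,Ax,Ay=map(float,sys.argv[1:8])
A=np.array([Ax,Ay]);P=np.array([Px,Py]);R0=down(psi0)
for th in map(float,sys.argv[8:]):
    t=-np.radians(th);q=A+np.array([[np.cos(t),-np.sin(t)],[np.sin(t),np.cos(t)]])@(P-A)
    d,w=step(np.array([c0x,c0y,0]),R0,[q[0],q[1],0],down(psi0-th));print(th,d.round(2),w.round(3),q.round(1))
E
python3 arc.py 518.6 -200.9 -7.9 517.3 -200.9 527 -136.8 3 8 14 20 26 32 37 40
```

```text
3.0 [ 0.   -0.47  0.  ] [0.052 0.    0.   ] [ 514.  -200.3]
8.0 [ 0.   -1.03 -0.06] [0.14 0.   0.  ] [ 508.5 -198.9]
14.0 [ 0.   -1.7  -0.19] [0.244 0.    0.   ] [ 502.1 -196.6]
20.0 [ 0.   -2.34 -0.4 ] [0.349 0.    0.   ] [ 496.  -193.7]
26.0 [ 0.   -2.96 -0.67] [0.454 0.    0.   ] [ 490.2 -190.2]
32.0 [ 0.   -3.55 -1.01] [0.558 0.    0.   ] [ 484.8 -186. ]
37.0 [ 0.   -4.01 -1.34] [0.646 0.    0.   ] [ 480.7 -182.2]
40.0 [ 0.   -4.28 -1.55] [0.698 0.    0.   ] [ 478.4 -179.7]
```

move_arm --motion '[[[0,-0.47,0],[0.052,0,0],0],[[0,-1.03,-0.06],[0.14,0,0],0],[[0,-1.7,-0.19],[0.244,0,0],0],[[0,-2.34,-0.4],[0.349,0,0],0],[[0,-2.96,-0.67],[0.454,0,0],0],[[0,-3.55,-1.01],[0.558,0,0],0],[[0,-4.01,-1.34],[0.646,0,0],0],[[0,-4.28,-1.55],[0.698,0,0],0]]'

```text
t: 6.3
tool_pos: [478.1, -180.0, 105.2]
tool_rot: [80.8, 89.9, -57.1]
contact_force: [2.6, -2.5, -3.8]
opening: 15.2
```

```bash
cat > f.py <<'E'
from h import *
import sys
A=np.array([527,-136.8]) if len(sys.argv)<3 else np.array(list(map(float,sys.argv[1:3])))
s=sensors.get_state();R=rot(s["tool_rot"]);p=s['tool_pos'];F=s['contact_force'];g=az(R)
# handle z line: TCP is near handle; lateral only
r=p[:2]-A;print('t',s['t'],'p',p.round(2),'az',round(g,2),'lever by pos',np.degrees(np.arctan2(r[1],r[0])).round(2),'r',np.hypot(*r).round(2))
y=R.apply([0,1,0]);z=R.apply([0,0,1]);print('F',F.round(2),'Fy(resist cw=+)',(F@y).round(2),'Fz(radial)',(F@z).round(2),'M',s['wrist_torque'].round(3),'open',s['opening'].round(2),'q7',s['q'][6].round(1))
E
python3 f.py
```

```text
t 6.3 p [ 478.1  -180.03  105.21] az -47.85 lever by pos -138.52 r 65.27Traceback (most recent call last):
  File "f.py", line 7, in <module>
    y=R.apply([0,1,0]);z=R.apply([0,0,1]);print('F',F.round(2),'Fy(resist cw=+)',(F@y).round(2),'Fz(radial)',(F@z).round(2),'M',s['wrist_torque'].round(3),'open',s['opening'].round(2),'q7',s['q'][6].round(1))
                                                                                                                                                                  ^^^^^^^^^^^^^^^^^^
AttributeError: 'float' object has no attribute 'round'
```

```bash
sed -i "s/s\['opening'\].round(2)/round(s['opening'],2)/" f.py; python3 f.py
python3 - <<'E'
from h import *
im=cams.get_image("scene");cv2.imwrite("pics/s4.png",cv2.resize(im[120:240,180:330,::-1],None,fx=5,fy=5,interpolation=cv2.INTER_CUBIC))
im=cams.get_image("top");cv2.imwrite("pics/t4.png",cv2.resize(im[140:270,300:460,::-1],None,fx=4.6,fy=4.6,interpolation=cv2.INTER_CUBIC))
E
```

```text
t 6.3 p [ 478.1  -180.03  105.21] az -47.85 lever by pos -138.52 r 65.27
F [ 2.57 -2.54 -3.83] Fy(resist cw=+) 3.61 Fz(radial) -0.2 M [-0.587 -0.093  0.091] open 15.18 q7 -2.5
```

View pics/s4.png

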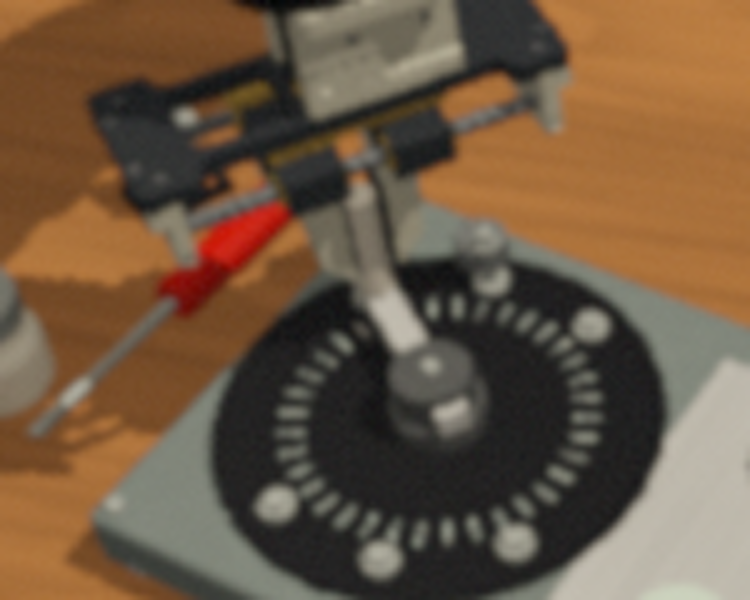

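View pics/t4.png

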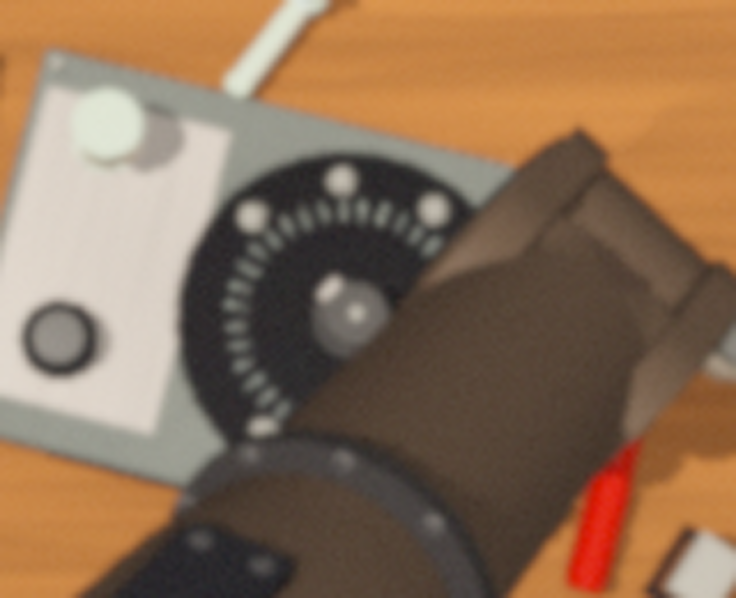

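```bash
python3 arc.py 478.4 -179.7 -47.9 478.4 -179.7 527 -136.8 2 5 8 10 11 12 13 14 15 16 18
```

```text
2.0 [ 0.   -0.23 -0.01] [0.035 0.    0.   ] [ 476.9 -178. ]
5.0 [ 0.   -0.56 -0.03] [0.087 0.    0.   ] [ 474.8 -175.3]
8.0 [ 0.   -0.9  -0.07] [0.14 0.   0.  ] [ 472.9 -172.5]
10.0 [ 0.   -1.12 -0.11] [0.174 0.    0.   ] [ 471.7 -170.6]
11.0 [ 0.   -1.24 -0.13] [0.192 0.    0.   ] [ 471.1 -169.6]
12.0 [ 0.   -1.35 -0.16] [0.209 0.    0.   ] [ 470.5 -168.7]
13.0 [ 0.   -1.46 -0.18] [0.227 0.    0.   ] [ 470.  -167.7]
14.0 [ 0.   -1.57 -0.21] [0.244 0.    0.   ] [ 469.5 -166.7]
15.0 [ 0.   -1.68 -0.24] [0.262 0.    0.   ] [ 469.  -165.7]
16.0 [ 0.   -1.78 -0.27] [0.279 0.    0.   ] [ 468.5 -164.6]
18.0 [ 0.   -2.   -0.34] [0.314 0.    0.   ] [ 467.5 -162.6]
```

move_arm --motion '[[[0,-0.23,-0.01],[0.035,0,0],0],[[0,-0.56,-0.03],[0.087,0,0],0],[[0,-0.9,-0.07],[0.14,0,0],0],[[0,-1.12,-0.11],[0.174,0,0],0],[[0,-1.24,-0.13],[0.192,0,0],0],[[0,-1.35,-0.16],[0.209,0,0],0],[[0,-1.46,-0.18],[0.227,0,0],0],[[0,-1.57,-0.21],[0.244,0,0],0]]'

```text
t: 7.4
tool_pos: [468.8, -166.7, 105.2]
tool_rot: [90.9, 90.0, -60.9]
contact_force: [1.1, -4.6, -4.7]
opening: 14.9
```

```bash
python3 f.py;python3 arc.py 469.5 -166.7 -61.9 469.5 -166.7 527 -136.8 .5 1 1.5 2 2.5 3 3.5 4
```

```text
t 7.4 p [ 468.77 -166.69  105.22] az -61.78 lever by pos -152.83 r 65.46
F [ 1.14 -4.55 -4.73] Fy(resist cw=+) 4.55 Fz(radial) 1.15 M [-1.029 -0.06   0.012] open 14.92 q7 -14.2
0.5 [ 0.   -0.06 -0.  ] [0.009 0.    0.   ] [ 469.2 -166.2]
1.0 [ 0.   -0.11 -0.  ] [0.018 0.    0.   ] [ 469.  -165.7]
1.5 [ 0.   -0.17 -0.  ] [0.026 0.    0.   ] [ 468.7 -165.2]
2.0 [ 0.   -0.23 -0.01] [0.035 0.    0.   ] [ 468.5 -164.7]
2.5 [ 0.   -0.28 -0.01] [0.044 0.    0.   ] [ 468.3 -164.2]
3.0 [ 0.   -0.34 -0.01] [0.052 0.    0.   ] [ 468.  -163.6]
3.5 [ 0.   -0.4  -0.02] [0.061 0.    0.   ] [ 467.8 -163.1]
4.0 [ 0.   -0.45 -0.02] [0.07 0.   0.  ] [ 467.6 -162.6]
```

Run:
```python
from h import *
im=cams.get_image("scene");cv2.imwrite("pics/s5.png",cv2.resize(im[140:220,200:300,::-1],None,fx=7.5,fy=7.5,interpolation=cv2.INTER_CUBIC))
```

```text
(no output)
```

View pics/s5.png

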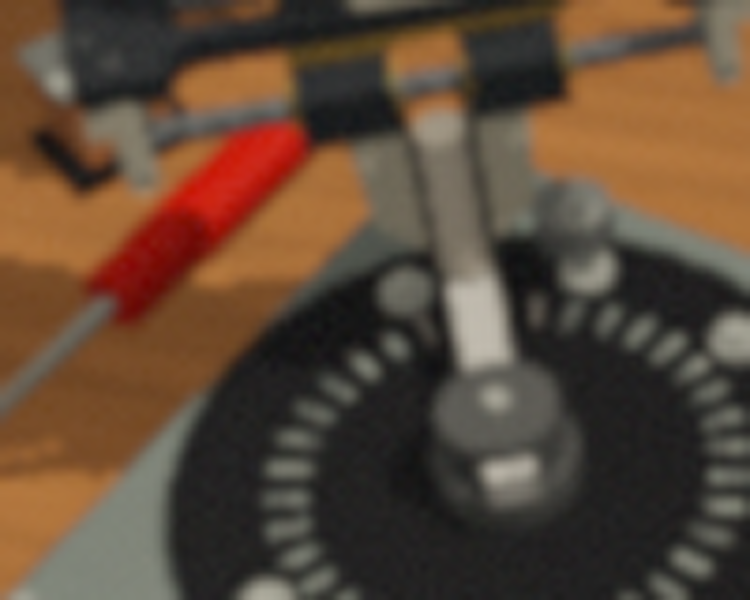

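move_arm --motion '[[[0,-0.06,0],[0.009,0,0],0],[[0,-0.11,0],[0.018,0,0],0],[[0,-0.17,0],[0.026,0,0],0],[[0,-0.23,-0.01],[0.035,0,0],0],[[0,-0.28,-0.01],[0.044,0,0],0],[[0,-0.34,-0.01],[0.052,0,0],0],[[0,-0.4,-0.02],[0.061,0,0],0],[[0,-0.45,-0.02],[0.07,0,0],0]]'

```text
t: 8.45
tool_pos: [466.8, -162.5, 105.2]
tool_rot: [-62.3, 90.0, 142.0]
contact_force: [0.4, -4.5, -5.1]
opening: 15.4
```

```bash
python3 f.py;python3 arc.py 467.6 -162.6 -65.9 467.6 -162.6 527 -136.8 .5 1 1.5 2
```

```text
t 8.45 p [ 466.76 -162.53  105.22] az -65.76 lever by pos -156.87 r 65.5
F [ 0.39 -4.47 -5.09] Fy(resist cw=+) 4.24 Fz(radial) 1.47 M [-1.05   0.132 -0.019] open 15.44 q7 -17.6
0.5 [ 0.   -0.06 -0.  ] [0.009 0.    0.   ] [ 467.4 -162.1]
1.0 [ 0.   -0.11 -0.  ] [0.018 0.    0.   ] [ 467.2 -161.6]
1.5 [ 0.   -0.17 -0.  ] [0.026 0.    0.   ] [ 466.9 -161. ]
2.0 [ 0.   -0.23 -0.01] [0.035 0.    0.   ] [ 466.7 -160.5]
```

move_arm --motion '[[[0,-0.04,0],[0.006,0,0],0],[[0,-0.08,0],[0.012,0,0],0],[[0,-0.11,0],[0.018,0,0],0],[[0,-0.14,0],[0.022,0,0],0],[[0,-0.17,0],[0.026,0,0],0],[[0,-0.17,0],[0.026,0,0],0],[[0,-0.17,0],[0.026,0,0],0],[[0,-0.17,0],[0.026,0,0],0]]'

```text
t: 9.45
tool_pos: [466.1, -161.0, 105.2]
tool_rot: [-91.0, 90.0, 111.8]
contact_force: [0.1, -4.4, -4.0]
opening: 15.2
```

```bash
python3 f.py
```

```text
t 9.45 p [ 466.12 -160.97  105.21] az -67.21 lever by pos -158.34 r 65.5
F [ 0.12 -4.39 -4.03] Fy(resist cw=+) 4.09 Fz(radial) 1.59 M [-1.012  0.203  0.026] open 15.24 q7 -18.9
```

move_arm --motion '[[[0,-0.04,0],[0.006,0,0],0],[[0,-0.08,0],[0.012,0,0],0],[[0,-0.11,0],[0.018,0,0],0],[[0,-0.14,0],[0.022,0,0],0],[[0,-0.17,0],[0.026,0,0],0],[[0,-0.17,0],[0.026,0,0],0],[[0,-0.17,0],[0.026,0,0],0],[[0,-0.17,0],[0.026,0,0],0]]'

```text
t: 10.45
tool_pos: [465.5, -159.4, 105.2]
tool_rot: [-123.1, 90.0, 78.2]
contact_force: [0.0, -4.9, -4.4]
opening: 15.4
```

```bash
python3 f.py
```

```text
t 10.45 p [ 465.5  -159.42  105.21] az -68.7 lever by pos -159.8 r 65.53
F [ 0.   -4.86 -4.39] Fy(resist cw=+) 4.53 Fz(radial) 1.76 M [-1.031  0.231 -0.033] open 15.4 q7 -20.2
```

move_arm --motion '[[[0,-0.04,0],[0.006,0,0],0],[[0,-0.08,0],[0.012,0,0],0],[[0,-0.11,0],[0.018,0,0],0],[[0,-0.14,0],[0.022,0,0],0],[[0,-0.15,0],[0.024,0,0],0],[[0,-0.15,0],[0.024,0,0],0],[[0,-0.15,0],[0.024,0,0],0],[[0,-0.15,0],[0.024,0,0],0]]'

```text
t: 11.45
tool_pos: [465.0, -158.0, 105.2]
tool_rot: [-110.4, 90.0, 89.5]
contact_force: [0.0, -3.8, -5.2]
opening: 15.3
```

```bash
python3 f.py
```

```text
t 11.45 p [ 464.95 -158.    105.22] az -70.07 lever by pos -161.14 r 65.57
F [ 0.04 -3.8  -5.23] Fy(resist cw=+) 3.58 Fz(radial) 1.26 M [-0.881  0.131 -0.029] open 15.29 q7 -21.3
```

move_arm --motion '[[[0,-0.04,0],[0.006,0,0],0],[[0,-0.08,0],[0.012,0,0],0],[[0,-0.11,0],[0.018,0,0],0],[[0,-0.14,0],[0.022,0,0],0],[[0,-0.15,0],[0.024,0,0],0],[[0,-0.15,0],[0.024,0,0],0],[[0,-0.15,0],[0.024,0,0],0],[[0,-0.15,0],[0.024,0,0],0]]'

```text
t: 12.45
tool_pos: [464.5, -156.6, 105.2]
tool_rot: [-127.5, 90.0, 71.0]
contact_force: [0.7, -3.2, -6.1]
opening: 15.8
```

```bash
python3 f.py
```

```text
t 12.45 p [ 464.47 -156.58  105.22] az -71.45 lever by pos -162.45 r 65.59
F [ 0.72 -3.22 -6.11] Fy(resist cw=+) 3.29 Fz(radial) 0.34 M [-0.793  0.002  0.101] open 15.81 q7 -22.5
```

move_arm --motion '[[[0,-0.04,0],[0.006,0,0],0],[[0,-0.08,0],[0.012,0,0],0],[[0,-0.11,0],[0.018,0,0],0],[[0,-0.14,0],[0.022,0,0],0],[[0,-0.15,0],[0.024,0,0],0],[[0,-0.15,0],[0.024,0,0],0],[[0,-0.15,0],[0.024,0,0],0],[[0,-0.15,0],[0.024,0,0],0]]'

```text
t: 13.45
tool_pos: [464.1, -155.4, 105.3]
tool_rot: [108.9, 90.0, -53.9]
contact_force: [2.1, -5.5, -6.7]
opening: 15.4
```

```bash
python3 f.py
python3 - <<'E'
from h import *
im=cams.get_image("scene");cv2.imwrite("pics/s6.png",cv2.resize(im[140:220,200:300,::-1],None,fx=7.5,fy=7.5,interpolation=cv2.INTER_CUBIC))
E
```

```text
t 13.45 p [ 464.13 -155.44  105.25] az -72.84 lever by pos -163.49 r 65.58
F [ 2.11 -5.53 -6.67] Fy(resist cw=+) 5.9 Fz(radial) -0.39 M [-1.034 -0.184  0.093] open 15.36 q7 -23.7
```

View pics/s6.png

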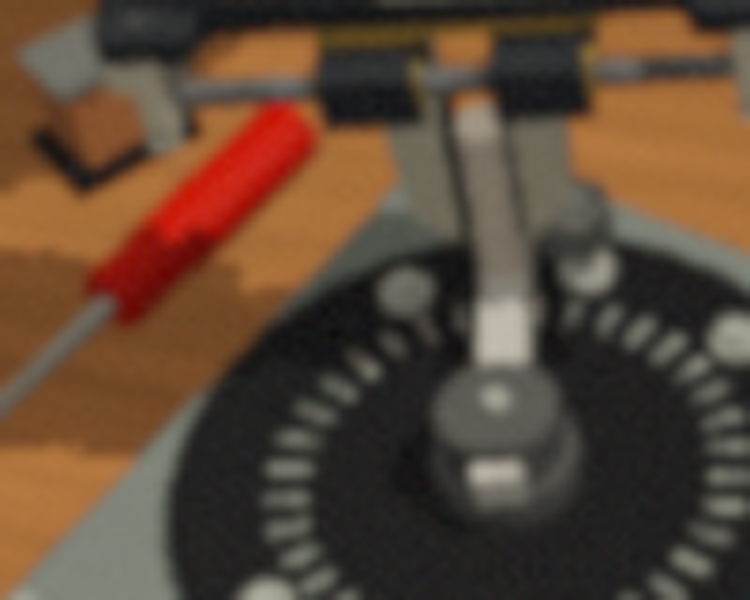

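move_arm --motion '[[[0,-0.02,0],[0.003,0,0],0],[[0,-0.04,0],[0.006,0,0],0],[[0,-0.06,0],[0.01,0,0],0],[[0,-0.07,0],[0.011,0,0],0],[[0,-0.07,0],[0.011,0,0],0],[[0,-0.07,0],[0.011,0,0],0],[[0,-0.07,0],[0.011,0,0],0],[[0,-0.07,0],[0.011,0,0],0]]'

```text
t: 14.5
tool_pos: [464.1, -155.3, 105.3]
tool_rot: [100.4, 89.9, -63.1]
contact_force: [3.6, -7.2, -9.3]
opening: 15.4
```

```bash
python3 f.py
```

```text
t 14.5 p [ 464.11 -155.34  105.28] az -73.47 lever by pos -163.57 r 65.57
F [ 3.55 -7.19 -9.3 ] Fy(resist cw=+) 7.89 Fz(radial) -1.36 M [-1.493 -0.36   0.182] open 15.35 q7 -24.2
```

move_arm --motion '[[[0,-0.02,0],[0,0,0],0],[[0,-0.03,0],[0,0,0],0],[[0,-0.04,0],[0,0,0],0],[[0,-0.05,0],[0,0,0],0],[[0,-0.05,0],[0,0,0],0],[[0,-0.05,0],[0,0,0],0],[[0,-0.05,0],[0,0,0],0],[[0,-0.05,0],[0,0,0],0]]'

```text
t: 15.5
tool_pos: [464.1, -155.3, 105.3]
tool_rot: [99.1, 89.8, -64.4]
contact_force: [3.3, -8.4, -11.4]
opening: 15.2
```

```bash
python3 f.py;python3 -c "
from h import *
cams.get_image('top')";python3 f.py
```

```text
t 15.5 p [ 464.11 -155.3   105.31] az -73.48 lever by pos -163.61 r 65.56
F [  3.28  -8.43 -11.41] Fy(resist cw=+) 8.98 Fz(radial) -0.74 M [-1.795 -0.473  0.214] open 15.23 q7 -24.3
t 15.55 p [ 464.11 -155.32  105.31] az -73.49 lever by pos -163.59 r 65.56
F [  3.8   -8.81 -11.02] Fy(resist cw=+) 9.5 Fz(radial) -1.14 M [-1.79  -0.5    0.231] open 15.34 q7 -24.3
```

move_arm --motion '[[[0,-0.02,0],[0,0,0],0],[[0,-0.03,0],[0,0,0],0],[[0,-0.04,0],[0,0,0],0],[[0,-0.04,0],[0,0,0],0],[[0,-0.04,0],[0,0,0],0],[[0,-0.04,0],[0,0,0],0],[[0,-0.04,0],[0,0,0],0],[[0,-0.04,0],[0,0,0],0]]'

```text
t: 16.55
tool_pos: [464.1, -155.3, 105.3]
tool_rot: [98.9, 89.8, -64.6]
contact_force: [3.9, -9.2, -12.5]
opening: 15.3
```

```bash
python3 f.py
```

```text
t 16.55 p [ 464.09 -155.27  105.32] az -73.5 lever by pos -163.64 r 65.57
F [  3.88  -9.21 -12.52] Fy(resist cw=+) 9.89 Fz(radial) -1.1 M [-2.072 -0.56   0.162] open 15.32 q7 -24.3
```

move_arm --motion '[[[0,-0.01,0],[0,0,0],0],[[0,-0.01,0],[0,0,0],0],[[0,0,0],[0,0,0],0.5],[[0,0,0],[0,0,0],0.5],[[0,0,0],[0,0,0],0.5],[[0,0,0],[0,0,0],0.5],[[0,0,0],[0,0,0],0.5],[[0,0,0],[0,0,0],0.5]]'

```text
t: 17.55
tool_pos: [463.5, -153.6, 105.2]
tool_rot: [-117.8, 90.0, 78.7]
contact_force: [-0.5, 0.4, -0.2]
opening: 46.1
```

```bash
python3 f.py
```

```text
t 17.55 p [ 463.51 -153.62  105.24] az -73.45 lever by pos -165.16 r 65.68
F [-0.45  0.42 -0.17] Fy(resist cw=+) -0.53 Fz(radial) 0.31 M [-0.042  0.239  0.001] open 46.07 q7 -24.3
```

move_arm --motion '[[[-0.8,0,0],[0,0,0],0.5],[[-2.2,0,0],[0,0,0],0.5],[[-3.8,0,0],[0,0,0],0.5],[[-5.4,0,0],[0,0,0],0.5],[[-7,0,0],[0,0,0],0.5],[[-8.2,0,0],[0,0,0],0.5],[[-8.8,0,0],[0,0,0],0.5],[[-9,0,0],[0,0,0],0.5]]'

```text
t: 18.55
tool_pos: [463.5, -153.5, 195.4]
tool_rot: [-155.8, 90.0, 40.7]
contact_force: [-0.3, 0.6, -1.0]
opening: 45.9
```

```bash
python3 f.py
python3 - <<'E'
from h import *
im=cams.get_image("scene");cv2.imwrite("pics/s7.png",cv2.resize(im[140:260,200:360,::-1],None,fx=5,fy=5,interpolation=cv2.INTER_CUBIC))
E
python3 st.py 519.05 36 110 -8
```

```text
t 18.55 p [ 463.55 -153.53  195.42] az -73.44 lever by pos -165.23 r 65.62
F [-0.29  0.62 -1.04] Fy(resist cw=+) -0.68 Fz(radial) 0.1 M [-0.051  0.155  0.005] open 45.94 q7 -32.3
18.6 [ 463.5 -153.6  195.4] -73.44602664449114 [-0.e+00  1.e-04 -1.e+00] [-34.2  23.3  62.8 115.4 -25.1  56.2 -32.3] [-0.34  0.03  0.78] [-0.056  0.136 -0.015] 46.115284584220255
(array([  8.617, -16.587, -10.726]), array([-1.1422e+00, -1.0000e-04,  1.0000e-04]))
```

View pics/s7.png

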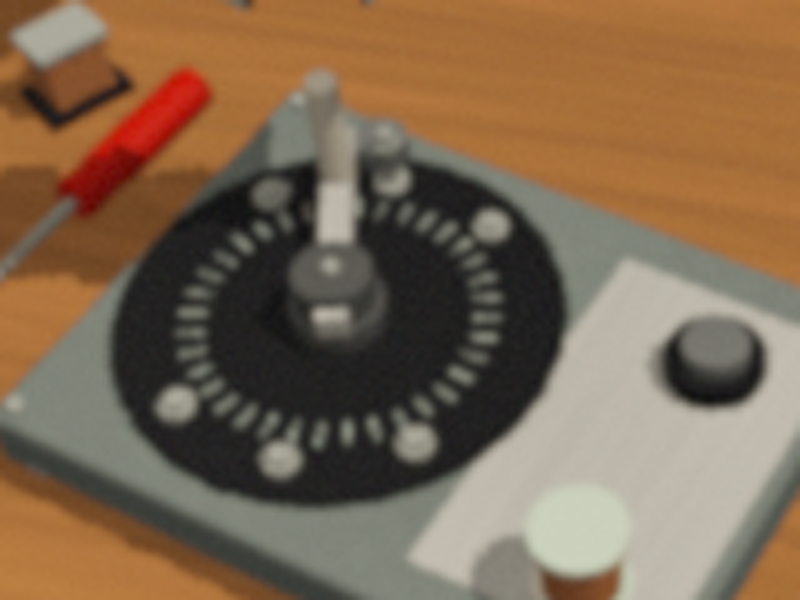

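```bash
python3 st.py 519.05 36 110 -73.45
```

```text
18.6 [ 463.5 -153.6  195.4] -73.44602664449114 [-0.e+00  1.e-04 -1.e+00] [-34.2  23.3  62.8 115.4 -25.1  56.2 -32.3] [-0.34  0.03  0.78] [-0.056  0.136 -0.015] 46.115284584220255
(array([  8.617, -16.587, -10.726]), array([ 0.0001, -0.    ,  0.0001]))
```

move_arm --motion '[[[0,-1.5,-1.0],[0,0,0],0],[[0,-4.2,-2.7],[0,0,0],0],[[0,-7.5,-4.9],[0,0,0],0],[[0,-10.8,-7.0],[0,0,0],0],[[1,-13.8,-8.9],[0,0,0],0],[[2.5,-15.6,-10.1],[0,0,0],0],[[4.5,-16.4,-10.6],[0,0,0],0],[[6,-16.6,-10.7],[0,0,0],0]]'

```text
t: 19.6
tool_pos: [518.1, 35.3, 133.5]
tool_rot: [12.9, 89.9, -150.6]
contact_force: [-0.4, -0.5, -1.0]
opening: 0.3
```

move_arm --motion '[[[1,0,0],[0,0,0],0],[[2,0,0],[0,0,0],0],[[2.6,0,0],[0,0,0],0],[[2.6,0,0],[0,0,0],0],[[2.6,0,0],[0,0,0],0],[[2.6,0,0],[0,0,0],0],[[2.6,0,0],[0,0,0],0],[[2.6,0,0],[0,0,0],0]]'

```text
t: 20.6
tool_pos: [518.9, 36.0, 109.3]
tool_rot: [-166.5, 90.0, 30.1]
contact_force: [0.3, 0.3, -0.2]
opening: 0.4
```

```bash
python3 st.py 519.05 36 78 -73.45;python3 - <<'E'
from h import *
im=cams.get_image("scene");cv2.imwrite("pics/s8.png",cv2.resize(im[140:260,220:380,::-1],None,fx=5,fy=5,interpolation=cv2.INTER_CUBIC))
E
```

```text
20.6 [518.9  36.  109.3] -73.44527819951307 [ 2.e-04  1.e-04 -1.e+00] [-47.9  33.5  55.1 116.2 -36.7  49.3 -45.3] [ 0.27  0.35 -0.24] [-0.084  0.124 -0.044] 0.3832548024902487
(array([ 3.213,  0.008, -0.014]), array([ 0.0001, -0.0003,  0.0001]))
```

View pics/s8.png

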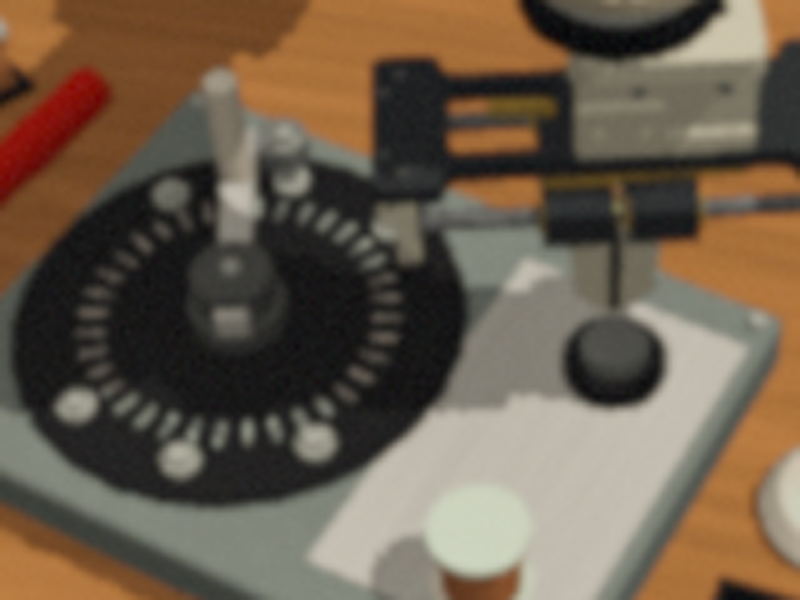

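move_arm --motion '[[[0.6,0,0],[0,0,0],0],[[1.6,0,0],[0,0,0],0],[[2.6,0,0],[0,0,0],0],[[3.3,0,0],[0,0,0],0],[[3.5,0,0],[0,0,0],0],[[3.5,0,0],[0,0,0],0],[[3.5,0,0],[0,0,0],0],[[3.5,0,0],[0,0,0],0]]'

```text
t: 21.65
tool_pos: [518.8, 35.9, 74.4]
tool_rot: [-163.6, 90.0, 32.9]
contact_force: [-1.8, -0.0, 2.9]
opening: 0.3
```

move_arm --motion '[[[0.2,0,0],[0,0,0],0],[[0.4,0,0],[0,0,0],0],[[0.6,0,0],[0,0,0],0],[[0.8,0,0],[0,0,0],0],[[0.9,0,0],[0,0,0],0],[[0.9,0,0],[0,0,0],0],[[0.9,0,0],[0,0,0],0],[[0.9,0,0],[0,0,0],0]]'

```text
t: 22.65
tool_pos: [519.3, 35.8, 69.0]
tool_rot: [-126.8, 89.7, 69.7]
contact_force: [-21.6, 2.5, 72.1]
opening: 0.2
```

```bash
python3 st.py
```

```text
22.65 [519.3  35.8  69. ] -73.53016984584119 [ 0.0018  0.0048 -1.    ] [-44.6  36.5  50.9 118.  -41.2  45.  -41.8] [-21.61   2.53  72.05] [0.721 5.114 0.045] 0.22898305664565874
```

```bash
python3 - <<'E'
from h import *
im=cams.get_image("scene");cv2.imwrite("pics/s9.png",cv2.resize(im[140:260,220:380,::-1],None,fx=5,fy=5,interpolation=cv2.INTER_CUBIC))
im=cams.get_image("top");cv2.imwrite("pics/t9.png",cv2.resize(im[120:270,270:460,::-1],None,fx=4,fy=4,interpolation=cv2.INTER_CUBIC))
E
python3 st.py
```

```text
22.75 [519.3  35.7  69. ] -73.52965388956515 [ 0.0017  0.0047 -1.    ] [-44.6  36.5  50.9 118.  -41.2  45.  -41.8] [-20.8    2.56  72.81] [0.709 5.102 0.064] 0.24609370586527907
```

View pics/s9.png

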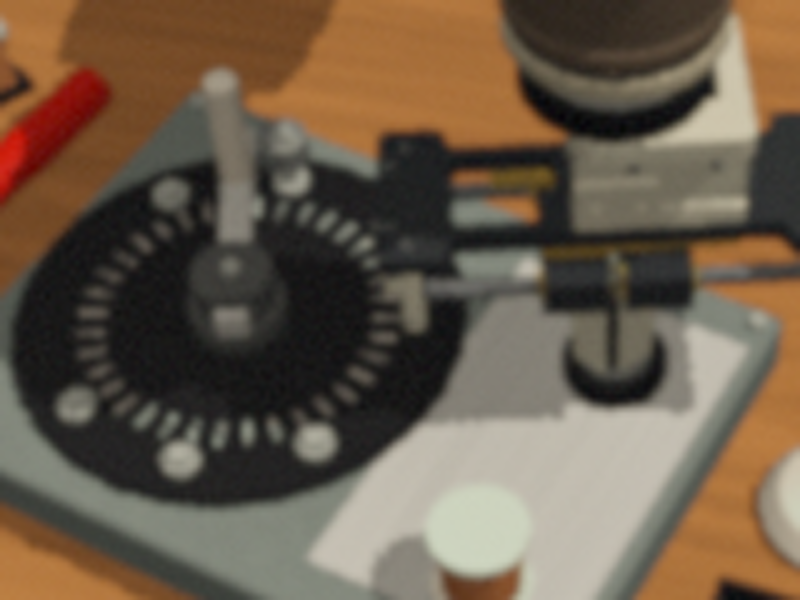

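View pics/t9.png

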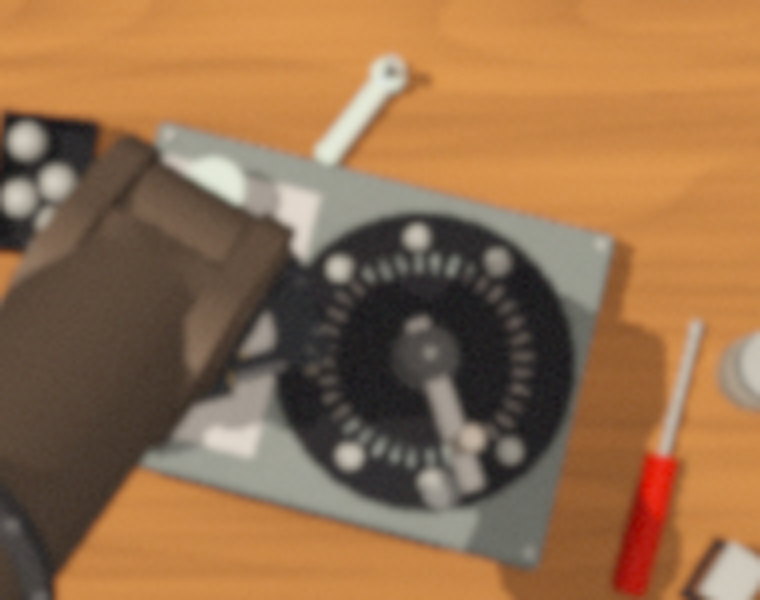

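Full force has come on (72 N), so I'm backing off now. I'll read force against height on the way up to check the travel.

move_arm --motion '[[[-0.1,0,0],[0,0,0],0],[[-0.2,0,0],[0,0,0],0],[[-0.25,0,0],[0,0,0],0],[[-0.27,0,0],[0,0,0],0],[[-0.27,0,0],[0,0,0],0],[[-0.27,0,0],[0,0,0],0],[[-0.27,0,0],[0,0,0],0],[[-0.27,0,0],[0,0,0],0]]'

```text
t: 23.75
tool_pos: [519.1, 35.8, 69.8]
tool_rot: [-130.7, 89.9, 65.8]
contact_force: [-11.4, 1.6, 37.3]
opening: 0.1
```

```bash
python3 st.py
```

```text
23.75 [519.1  35.8  69.8] -73.49442330114803 [ 0.001   0.0023 -1.    ] [-44.8  36.4  51.  117.9 -40.9  45.1 -42. ] [-11.38   1.63  37.29] [ 0.23   2.737 -0.038] 0.14357712078021123
```

Run:
```python
from h import *
print([a for a in dir(ctrl) if a[0]!='_'],ctrl.finger_overhang)
f=lambda X,o,k:((proj("scene",X)-o+.5)*k-.5).round(1)
o=np.array([220,140])
for z in (60,58,55,52,49): print(z,f((528.4,38.5,z),o,5), f((519.3,35.8,z),o,5))
im=cams.get_image("scene");cv2.imwrite("pics/s10.png",cv2.resize(im[180:230,315:375,::-1],None,fx=12,fy=12,interpolation=cv2.INTER_CUBIC))
# outlines
for nm,c,r,z in(("collar top",(519.05,36),22,52),("collar foot",(519.05,36),22,40),("button",(519.05,36),16,58)):
  print(nm,[f((c[0]+r*np.cos(a),c[1]+r*np.sin(a),z),np.array([315,180]),12) for a in np.radians([14,104,194,284])])
for z in (58,55.8,52): print(z,[f((519.1+9.5*(-.958)*s+19*.285*t,35.8+9.5*(-.285)*s-19*.958*t,z),np.array([315,180]),12) for s in(-1,1) for t in(-1,1)])
```

```text
['Unreachable', 'finger_overhang'] 14.0
60 [614.1 359.4] [612.4 342.7]
58 [614.  362.3] [612.3 345.5]
55 [613.9 366.6] [612.3 349.8]
52 [613.8 370.8] [612.2 354.1]
49 [613.7 375. ] [612.1 358.3]
collar top [array([335.2, 463.7]), array([450.3, 367.7]), array([327.3, 278.6]), array([212.2, 371.7])]
collar foot [array([334.4, 503.8]), array([448.2, 408.1]), array([326.6, 319.3]), array([212.6, 412.1])]
button [array([334.6, 417.4]), array([418.7, 347.7]), array([328.8, 282.6]), array([244.6, 350.7])]
58 [array([438.3, 384. ]), array([230.8, 394.8]), array([428.9, 304.3]), array([224.2, 314.8])]
55.8 [array([438. , 391.5]), array([230.8, 402.3]), array([428.5, 311.8]), array([224.2, 322.4])]
52 [array([437.3, 404.5]), array([230.9, 415.2]), array([427.9, 324.9]), array([224.3, 335.4])]
```

View pics/s10.png

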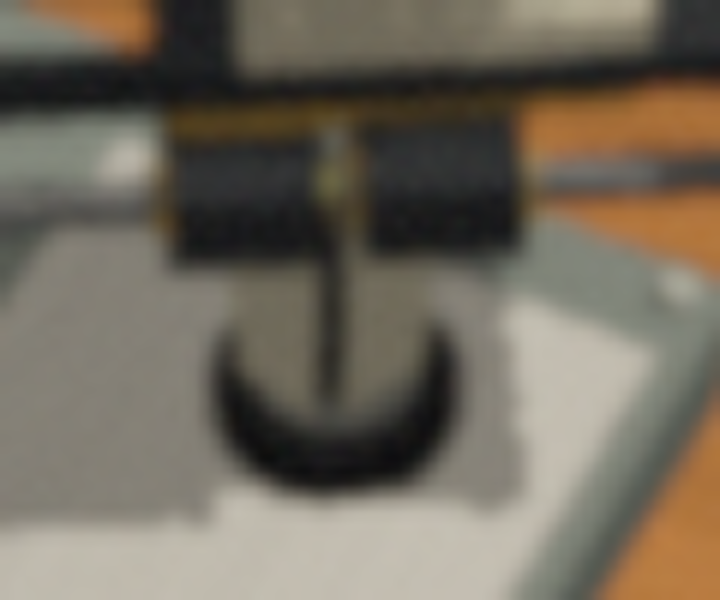

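```bash
python3 - <<'E'
from h import *
a=cv2.imread("pics/scene0.png")
im=cams.get_image("scene")[:,:,::-1];cv2.imwrite("pics/raw11.png",im)
for u in (340,342,344):
  print(u,a[204:224,u].mean(1).round().astype(int),im[204:224,u].mean(1).round().astype(int),sep="\n")
for z in (58,55,52): print(z,proj("scene",(519.05+16*np.cos(.24),36+16*np.sin(.24),z)))
print(proj("scene",(519.05+22*np.cos(.24),36+22*np.sin(.24),52)))
w=np.hstack([cv2.resize(x[190:225,322:364],None,fx=9,fy=9,interpolation=cv2.INTER_CUBIC) for x in(a,im)]);cv2.imwrite("pics/cmp.png",w)
E
python3 st.py
```

```text
340
[116 112 114 113 113 114 115 115 105  81  61  48  38  30  27  18  44 109
 159 178]
[ 95  97  97  94  95  95  94  93  92  91  79  63  38  29  26  21  47 113
 164 183]
342
[115 112 113 113 113 113 114 115 109  92  70  56  42  32  25  18  34  97
 152 175]
[ 48  49  48  48  49  42  46  48  52  64  73  63  45  26  25  21  39 102
 158 181]
344
[116 112 113 112 115 115 114 116 109  94  76  59  42  31  28  18  44 113
 164 180]
[ 91  91  91  91  91  91  93  93  92  90  80  65  42  25  22  18  46 117
 170 185]
58 [342.39230107 214.32233936]
55 [342.37361099 215.17476254]
52 [342.35502319 216.02268782]
[342.43528641 218.1843981 ]
23.85 [519.1  35.8  69.8] -73.49164158612736 [ 0.001   0.0023 -1.    ] [-44.8  36.4  51.  117.9 -40.9  45.1 -42. ] [-10.93   1.49  36.83] [ 2.710e-01  2.736e+00 -2.000e-03] 0.0827582823407776
```

View pics/cmp.png

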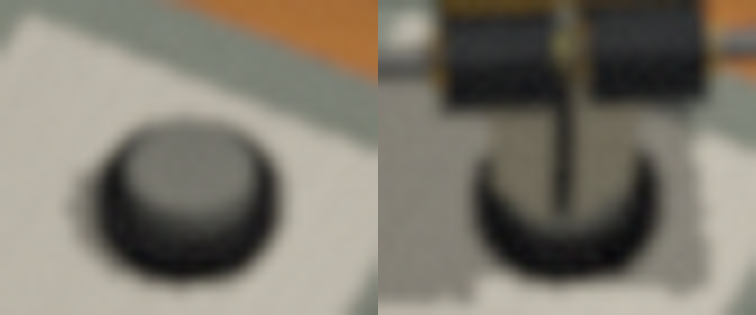

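move_arm --motion '[[[-0.1,0,0],[0,0,0],0],[[-0.2,0,0],[0,0,0],0],[[-0.3,0,0],[0,0,0],0],[[-0.32,0,0],[0,0,0],0],[[-0.32,0,0],[0,0,0],0],[[-0.32,0,0],[0,0,0],0],[[-0.32,0,0],[0,0,0],0],[[-0.32,0,0],[0,0,0],0]]'

```text
t: 24.85
tool_pos: [519.0, 35.9, 71.2]
tool_rot: [171.9, 90.0, 8.5]
contact_force: [-2.5, 0.0, 5.2]
opening: 0.3
```

```bash
python3 st.py
```

```text
24.85 [519.   35.9  71.2] -73.4625616154059 [ 3.e-04  0.e+00 -1.e+00] [-45.   36.4  51.2 117.8 -40.6  45.2 -42.3] [-2.53  0.    5.21] [-0.076  0.708 -0.03 ] 0.2816928207488814
```

move_arm --motion '[[[-0.1,0,0],[0,0,0],0],[[-0.15,0,0],[0,0,0],0],[[-0.2,0,0],[0,0,0],0],[[-0.2,0,0],[0,0,0],0],[[-0.2,0,0],[0,0,0],0],[[-0.2,0,0],[0,0,0],0],[[-0.2,0,0],[0,0,0],0],[[-0.2,0,0],[0,0,0],0]]'

```text
t: 25.85
tool_pos: [518.9, 35.9, 73.2]
tool_rot: [162.3, 90.0, -1.1]
contact_force: [-1.0, -0.5, 4.6]
opening: 0.2
```

```bash
python3 st.py
```

```text
25.85 [518.9  35.9  73.2] -73.45991519520545 [ 2.e-04 -0.e+00 -1.e+00] [-45.2  36.2  51.4 117.8 -40.4  45.4 -42.4] [-1.02 -0.47  4.58] [-0.203  0.413 -0.041] 0.18947405812846574
```

Force against height fits the button spring: about 6 N at the hard stop (z≈70.6), 5.2 N at 71.2, 4.6 N at 73.2 and 2.9 N at 74.4. So the hard stop was the button at full travel. I'll retreat now.

move_arm --motion '[[[-0.6,0,0],[0,0,0],0],[[-1.6,0,0],[0,0,0],0],[[-3,0,0],[0,0,0],0],[[-5,0,0],[0,0,0],0],[[-7.5,0,0],[0,0,0],0],[[-10,0,0],[0,0,0],0],[[-11.6,0,0],[0,0,0],0],[[-12,0,0],[0,0,0],0]]'

```text
t: 26.85
tool_pos: [519.2, 36.1, 194.1]
tool_rot: [-173.0, 89.9, 23.6]
contact_force: [-0.6, 0.4, 0.1]
opening: 0.4
```

move_arm --motion '[[[0,-0.8,0.6],[0,0,0],0],[[0,-3,2],[0,0,0],0],[[0,-6,4],[0,0,0],0],[[0,-9,6],[0,0,0],0],[[0,-12,8],[0,0,0],0],[[0,-14,9.5],[0,0,0],0],[[0,-15,10],[0,0,0],0],[[0,-15,10],[0,0,0],0]]'

```text
t: 27.85
tool_pos: [378.7, 152.0, 192.5]
tool_rot: [-15.4, 89.9, -178.7]
contact_force: [0.3, -1.2, 0.6]
opening: 0.4
```

```bash
python3 st.py
python3 - <<'E'
from h import *
a=cams.get_image("scene")[:,:,::-1];b=cams.get_image("top")[:,:,::-1]
cv2.imwrite("pics/s12.png",cv2.resize(a[130:310,160:400],None,fx=3.3,fy=3.3,interpolation=cv2.INTER_CUBIC))
cv2.imwrite("pics/t12.png",cv2.resize(b[125:285,255:480],None,fx=3.5,fy=3.5,interpolation=cv2.INTER_CUBIC))
cv2.imwrite("pics/t12r.png",b)
cv2.imwrite("pics/t12z.png",cv2.resize(b[190:265,340:430],None,fx=8,fy=8,interpolation=cv2.INTER_CUBIC))
E
```

```text
27.85 [378.7 152.  192.5] -73.31435275440255 [-0.0017 -0.     -1.    ] [-88.3  15.1  73.  125.4 -18.5  51.7 -77.4] [ 0.26 -1.2   0.57] [-0.045  0.124  0.062] 0.377622606834734
```

View pics/s12.png

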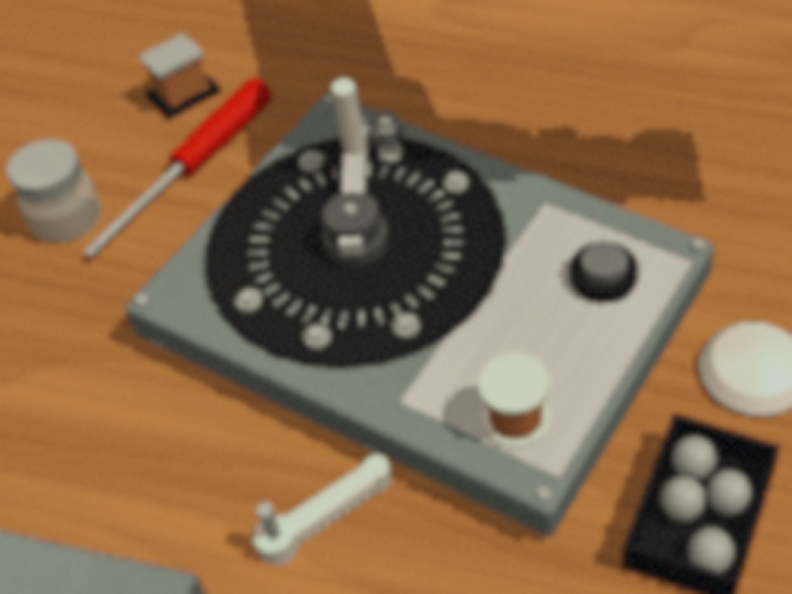

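View pics/t12.png

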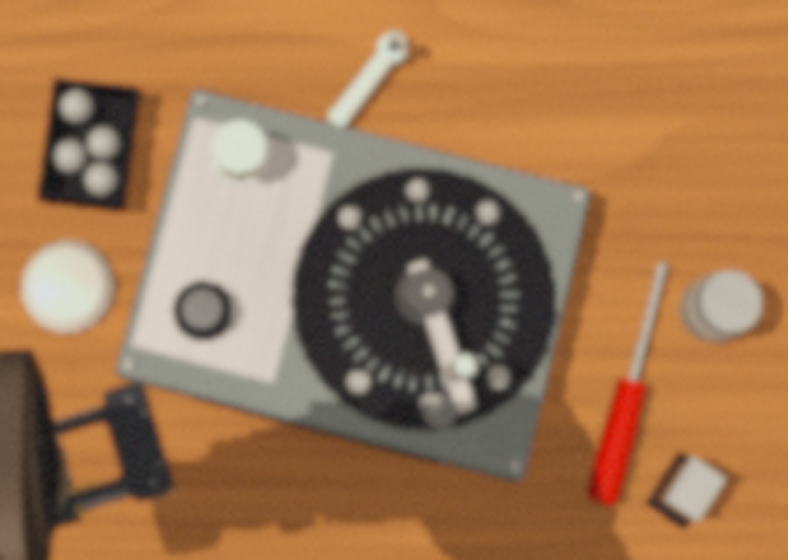

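View pics/t12z.png

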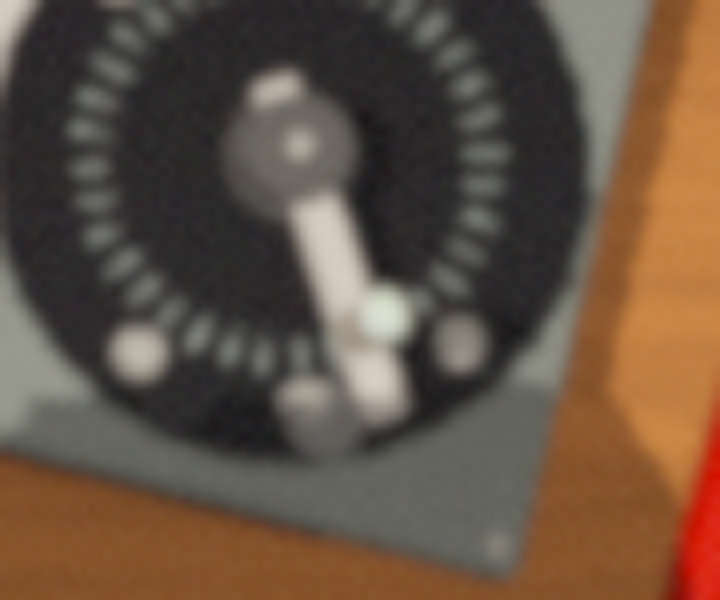

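The lever's side lies against the collar at about (355,410) in the zoom. The button is back up and the loose parts look unmoved, so I'm handing in.

```bash
python3 -c "
from cell import ticket;print(ticket.sign_off())"
```

```text
the job is handed in; nothing more can be done
None
```

I turned the lever the shorter way round (about 65° clockwise) onto the collar, let go, pressed the test button fully down, backed the arm clear and handed in at about 28 s. Sign-off gives no verdict.

- **Lever on the collar:** it stopped dead at about -163.6°, and the handle force rose from about 4.5 N to 9.9 N. I held it there for well over a second. I estimate 4 to 6 N on the collar. The low end leaves out the twist passed on by the pads and would fall short of the 5 to 8 N band. In the last pictures the lever's side still lies against the collar.
- **Button:** the push was much harder than needed, 72 N at the wrist for about a second through the fingertips, though under the 120 N limit. On backing off, the force followed the button's spring: about 6 N (extrapolated) at the hard stop, then 5.2, 4.6 and 2.9 N higher up. That fits full travel, and the button came back up.
- **A check that disagreed:** the button met the fingertips about 4 mm higher than the stated finger overhang predicts. I did not find out why; the spring readings and the picture both still indicate full travel.
- **Loose parts:** none looks moved, and the robot was touching nothing at the end.

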